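# Unstack the dye pots into their drip trays

## Robot

A 6-joint arm with a two-finger parallel gripper is mounted at the origin on the work surface. World frame = base frame: x ahead of the robot, y to its left, z up, the work surface at z = 0. Lengths are in mm, angles in rad, forces in N, time in s.
With the tool pointing down it reaches from about 250 to 775 mm from the base axis. Payload 4 kg.
Tool frame: the origin (TCP) lies at the very end of the fingers, on their centre line; the grasp point (between the pads) lies 19 mm behind it; z points along the fingers, y is the line along which they close (so a half turn about z gives the same grasp; the last joint's range is limited). The gripper opens to 85 mm and grips with 20 to 120 N. Pads are 22 mm wide; open, the fingers measure 114 mm over their backs; the gripper's body (76 mm by 85 mm) begins 54 mm behind the grasp point. The pads swing forward as they close: fully open they stand 13 mm farther back than shut.
Start: joints at [-1.304, 0.087, 1.371, -0, 1.684, -0.103], TCP at [198.785, -512.84, 209.841] pointing down, gripper open.
Joint ranges: [-3.1, 3.1], [-0.76, 2.03], [0.27, 2.55], [-1.08, 4.22], [0.17, 2.65], [-2.57, 2.57]. Speed limits (rad/s): [2.79, 2.79, 3.14, 3.14, 3.14, 3.14].

## Interface

Orientations are given as a unit quaternion [w, x, y, z].
In Python, from rig import get_obs, eyes, bot gives the robot as it stands.
- The arm moves only by the shell command python3 -m handwheel 'ROWS' [OPENING] [FORCE]. ROWS is JSON, a list of rows, each a list of 6 numbers: the shift along the tool's x, y, z each as a share of 6 cm, from -1 to 1, then the turn, a rotation vector about the tool's x, y, z each as a share of 8 degrees, from -1 to 1. A call has 1 to 12 rows; each row shifts and turns the commanded pose from where the row before left it, along the tool's axes as they then stand; what a row does not reach is not made up. A row lasts 1/8 s, in which the tool goes at most 62.5 mm and 10.7 degrees, less where a joint would pass 70% of its speed; a pose out of reach is approached as far as the arm can. A call with a number of a shift or a turn outside -1 to 1 is refused whole. A call with a gripper value outside its range is refused whole. OPENING is the closure, from -1 (fully open) to 1 (shut), so that 0 is half open, set as the call begins (- or left out, the last holds). The fingers move at their own pace and stop on an object; FORCE is the grip in N (left out, the last holds). Time passes only in rows, so rows that do not move let the fingers close. It gives the time, the measured TCP pose, the force, the opening and the grip force at its end, in the units of the state.
- get_obs(): the state, without advancing time (a new reading comes with each control period).
- eyes.capture(name): name is "side" or "top"; returns the picture (384x512x3 uint8, blue, green, red); there is no depth.
- eyes.camera_params(name): a dict with "camera_matrix" (3x3 intrinsics, pixels), "k1" (the pictures are not rectified: a ray, as slopes to the right and down, at radius r is drawn at 1 + k1 r^2 times it, then the intrinsics apply), "rvec" (rotation vector, rad) and "tvec" (3), from world to camera coordinates, as OpenCV has them. Camera axes: x right, y down, z forward; pixel columns grow to the right and rows downward; lengths in mm; the calibration is good to about 2 mm. A picture is of the moment at which its call begins. camera_params takes no time and is no camera call.
- bot.finish_job(): hands the job in; it is judged then, once.
The state is a dict: "time_s": time; "joint_pos": joint angles; "qvel": joint speeds; "tau": joint torques, N m; "ee_pos": TCP position; "ee_rot": TCP orientation; "ft_force": force on the tool from outside, world axes, zero at the start; "moment": the same for the moment, N m; "width": finger opening in mm; "finger_force": force on a finger pad.
Only numpy, scipy, OpenCV 4.12 (cv2) and the standard library are available. Lean on these libraries where they do the work, as an engineer would, in place of code of your own. Each camera call takes 0.05 s, during which the arm holds its last target. There are 200 camera calls.

## Task

The workshop is over: take the stack of containers apart and stand each one upright and flat on the floor of the wooden drip tray of its own shape and size: the long tin in the long tray, the big jar in the big round tray, the square tin in the square tray and the small pot in the small round tray. Set each down rather than letting it drop or topple, and leave the finished egg on its stand undisturbed.

Things in the scene. Friction and masses are not known exactly. Their poses are not given: they have to be found in the camera images.
- long_tin_mid (a point): Loose, plain metal tin, 100 x 60 x 44 mm high, bottom of the stack, standing on the table. The point is its centre, 22 mm above its underside; x runs along its length, y across its 60 mm width, z up. About 0.35 kg.
- big_jar_mid (a point): Loose, closed round white jar with black lid, diameter 60 mm, 50 mm high, straight-sided, standing on the long tin. The point is its centre, 25 mm above its underside; z up. About 0.25 kg.
- square_tin_mid (a point): Loose, plain metal tin, 38 x 38 x 48 mm high, standing on the big jar. The point is its centre, 24 mm above its underside; x and y are square to its sides, z up. About 0.13 kg.
- small_pot_mid (a point): Loose, closed round white pot with black lid, diameter 26 mm, 46 mm high, straight-sided, standing on the square tin as the top of the stack. The point is its centre, 23 mm above its underside; z up. About 0.05 kg.
- long_tray_floor (a point): Rectangular wooden drip tray, fixed to the table; inside 120 x 80 mm, floor 3 mm and rim 6 mm above the table, rim 4 mm thick (the same for all trays). The point is the centre of its inner floor; x runs along its length, z up. Belongs to the long tin, which fits only along the tray.
- big_round_tray_floor (a point): Larger round wooden drip tray, fixed; inside diameter 80 mm, floor at 3 mm, rim at 6 mm. The point is the centre of its inner floor. Belongs to the big jar.
- square_tray_floor (a point): Square wooden drip tray, fixed; inside 58 x 58 mm, floor at 3 mm, rim at 6 mm. The point is the centre of its inner floor; x and y square to its sides. Belongs to the square tin, which fits at any yaw.
- small_round_tray_floor (a point): Smaller round wooden drip tray, fixed; inside diameter 48 mm, floor at 3 mm, rim at 6 mm. The point is the centre of its inner floor. Belongs to the small pot.
- egg_stand: Bystander: a finished white egg on a round wooden stand, loose, 52 mm across, 66 mm high in all; origin at the centre of its underside. To be left where it stands. Around the work also stand glasses up to 75 mm high, a pencil and an eraser; a taller bottle, a carton and a brush pot stand at the far edge of the table.
Not all that is in view belongs to the job. What is shaped like the part that bears long_tray_floor but orange is not meant.

How it is judged:
By the outcome, as a careful person would: the job done as asked, in the order asked, and still so for the second after the job is handed in, with the robot touching nothing.
It also fails if it takes over 99 s, if anything falls off the work surface, if the arm or the gripper's body presses on something with over 40 N, if the wrist force passes 120 N, or if a joint passes its speed limit or range.

## Working session

There is one attempt and no reset: what is moved stays moved. The work goes in short steps, Python scripts to look and compute and a shell command to move; the robot and the scene stay as the last step left them, time stands still between calls to the robot, and variables do not carry over. Pictures are saved under pics/ and viewed, at most 15 in all, crops included, and the job is handed in when it is done.

```bash
mkdir -p pics; ls; python3 - <<'E'
from rig import get_obs, eyes, bot
import cv2
o=get_obs();print(o)
for n in("side","top"):
    im=eyes.capture(n);cv2.imwrite(f"pics/{n}0.png",im)
    print(eyes.camera_params(n))
E
```

```text
pics
{'time_s': 0.0, 'joint_pos': array([-1.30409156e+00,  8.79407659e-02,  1.37228155e+00,  1.96103803e-05,
        1.68358650e+00, -1.03084583e-01]), 'qvel': array([ 1.37946318e-03,  4.07832916e-05, -2.19058489e-03,  1.95390626e-04,
        3.25867814e-04,  1.10737608e-03]), 'tau': array([ 5.75027261e-04, -3.51855612e+01, -3.13276863e+01, -1.80560696e-04,
        1.06403886e-02, -7.35834647e-06]), 'ee_pos': array([ 198.64481814, -512.28526689,  208.63310764]), 'ee_rot': array([-1.10516818e-03,  9.82954815e-01,  1.83843965e-01, -8.08393576e-05]), 'ft_force': array([-0.57622113,  0.14924311, -0.26364417]), 'moment': array([-0.03170715, -0.01888784, -0.07625233]), 'finger_force': 0.0, 'width': 85.43857578897716}
{'camera_matrix': array([[384.04473987,   0.        , 250.34249025],
       [  0.        , 384.04473987, 199.95631395],
       [  0.        ,   0.        ,   1.        ]]), 'k1': -0.07646661727793627, 'rvec': array([ 2.06948923, -0.09542576,  0.08645818]), 'tvec': array([-451.33856163,  127.24950078,  802.64304914])}
{'camera_matrix': array([[351.64968941,   0.        , 255.42218607],
       [  0.        , 351.64968941, 191.88459868],
       [  0.        ,   0.        ,   1.        ]]), 'k1': -0.09297953159699272, 'rvec': array([ 2.16080667, -2.13682683,  0.14605846]), 'tvec': array([-15.37683929, 466.76688815, 797.68750253])}
```

View pics/side0.png

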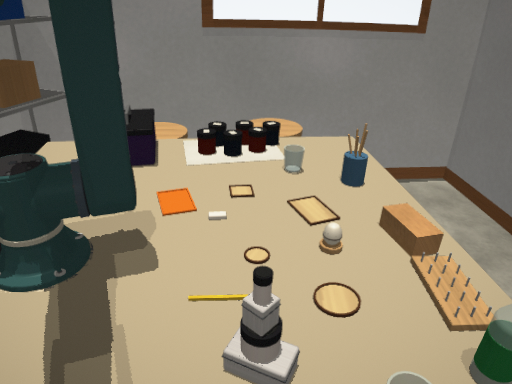

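View pics/top0.png

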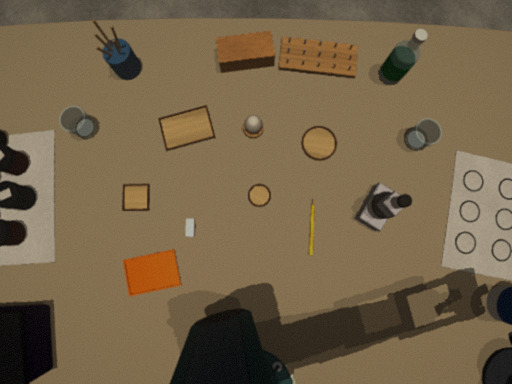

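Top view: stack at (380,205). The long-tray candidates are the wooden one at (187,128), which I choose, and the orange one at (153,272), which is the decoy. The square tray is at (136,197), the small round at (260,195) and the big round at (319,143). The white eraser (190,228), pencil (312,228), egg (253,125) and glasses (80,123) and (422,135) are bystanders. Next, one close crop montage.

```bash
cat > h.py <<'E'
import numpy as np, cv2
from rig import get_obs, eyes, bot
from scipy.spatial.transform import Rotation as R
def cam(n):
    p=eyes.camera_params(n); K=p["camera_matrix"]; d=np.array([p["k1"],0,0,0,0.]); return K,d,p["rvec"],p["tvec"]
def unproj(n,px,z):
    K,d,r,t=cam(n); px=np.atleast_2d(np.array(px,float)); z=np.broadcast_to(z,len(px))
    u=cv2.undistortPoints(px[:,None],K,d)[:,0]; M=cv2.Rodrigues(r)[0]
    D=np.c_[u,np.ones(len(u))]@M; C=-M.T@t
    return C+D*((z-C[2])/D[:,2])[:,None]
def proj(n,P):
    K,d,r,t=cam(n); return cv2.projectPoints(np.array(P,float).reshape(-1,1,3),r,t,K,d)[0][:,0]
def crop(im,x,y,w,h,s):
    c=cv2.resize(im[y:y+h,x:x+w],None,fx=s,fy=s,interpolation=cv2.INTER_CUBIC)
    for i in range(x-x%10+10,x+w,10): cv2.putText(c,str(i),((i-x)*s,8),0,.3,(0,255,255),1); cv2.line(c,((i-x)*s,10),((i-x)*s,14),(0,255,255),1)
    for i in range(y-y%10+10,y+h,10): cv2.putText(c,str(i),(0,(i-y)*s),0,.3,(0,255,255),1); cv2.line(c,(22,(i-y)*s),(26,(i-y)*s),(0,255,255),1)
    return c
def rows_to(target,yaw=None):
    """print shift in tool axes (units of 60mm), tool z down"""
    o=get_obs(); q=o["ee_rot"]; M=R.from_quat([q[1],q[2],q[3],q[0]]).as_matrix()
    print("ee",o["ee_pos"].round(1),"tool x",M[:,0].round(3),"y",M[:,1].round(3),"z",M[:,2].round(3),"w",round(o["width"],1),"t",round(o["time_s"],2))
    print("total shift units",(M.T@(np.array(target)-o["ee_pos"])/60).round(3))
    if yaw is not None:
        ya=np.degrees(np.arctan2(M[1,1],M[0,1])); d=(yaw-ya+90)%180-90
        print("tool y yaw",ya.round(2),"world turn",d.round(2),"=> tool z turn units",(-d/8).round(3),"j6",o["joint_pos"][5].round(3))
E
python3 - <<'E'
from h import *
t=cv2.imread("pics/top0.png");s=cv2.imread("pics/side0.png")
a=crop(t,350,175,70,60,6);b=crop(s,215,260,95,120,4)
c=np.zeros((600,800,3),np.uint8)
c[:360,:420]=a; c[:480,420:800]=b[:,:380]
d=crop(t,150,95,75,60,3);e=crop(t,115,175,45,45,4)
c[370:550,:225]=d;c[370:550,230:410]=e
cv2.imwrite("pics/c1.png",c)
# centres of wood blobs in top
for n,p in dict(long=(187,128),sq=(136,197),sr=(260,195),br=(319,143)).items():
    m=np.zeros((386,514),np.uint8); x=t.copy()
    cv2.floodFill(x,m,p,0,(14,)*3,(14,)*3,4|cv2.FLOODFILL_FIXED_RANGE|(255<<8)|cv2.FLOODFILL_MASK_ONLY)
    m=m[1:-1,1:-1]; k=max(cv2.findContours(m,0,cv2.CHAIN_APPROX_NONE)[0],key=cv2.contourArea)
    w=unproj("top",k[:,0].astype(float),3)[:,:2].astype(np.float32)
    print(n,cv2.contourArea(k),cv2.minAreaRect(w),cv2.minEnclosingCircle(w))
E
```

```text
long 1124.0 ((633.5755004882812, 166.68807983398438), (74.08619689941406, 116.94877624511719), 16.647903442382812) ((632.134521484375, 167.60479736328125), 67.04322814941406)
sq 403.0 ((455.07708740234375, 285.7264709472656), (49.796810150146484, 54.85051727294922), 0.798656165599823) ((453.8577880859375, 284.55859375), 35.35945129394531)
sr 225.0 ((463.4510803222656, -18.897363662719727), (39.38745880126953, 43.96554183959961), 0.6334431767463684) ((463.7496032714844, -18.736059188842773), 22.297306060791016)
br 586.5 ((599.5137329101562, -166.68612670898438), (73.17594909667969, 67.31046295166016), 88.57351684570312) ((596.5213623046875, -166.6748504638672), 38.34199142456055)
```

View pics/c1.png

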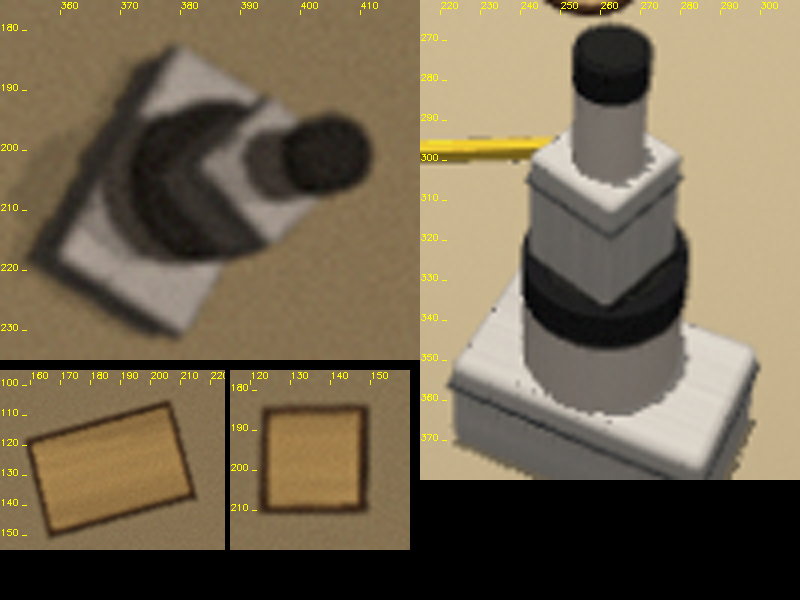

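```bash
python3 - <<'E'
from h import *
np.set_printoptions(precision=1,suppress=True)
L=unproj("top",[(379,183),(360,217),(380,230)],44); print("long",L, (L[0]+L[2])/2)
for i,j in((0,1),(1,2)): v=L[j]-L[i]; print(np.hypot(*v[:2]),np.degrees(np.arctan2(v[1],v[0])))
L=unproj("side",[(223,355),(299,348),(288,377)],44); print("long side",L,(L[0]+L[1])/2)
for i,j in((0,2),(2,1)): v=L[j]-L[i]; print(np.hypot(*v[:2]),np.degrees(np.arctan2(v[1],v[0])))
print("pot",unproj("top",[(402.8,201)],188),unproj("side",[(263,272)],188))
S=unproj("side",[(242.5,303),(262.5,291),(280.5,300),(261,313)],142);print("sq",S,S.mean(0))
for i in range(4): v=S[(i+1)%4]-S[i]; print(np.hypot(*v[:2]),np.degrees(np.arctan2(v[1],v[0])))
S=unproj("top",[(383,202),(394,216)],142);print("sqtop",S); v=S[1]-S[0];print(np.hypot(*v[:2]),np.degrees(np.arctan2(v[1],v[0])))
print("jar top lid",unproj("top",[(383.5,205)],94))
print("jar base side", unproj("side",[(241,349),(282.5,349)],44))
# predicted outlines
E
```

```text
long [[ 489.7 -301.8   44. ]
 [ 409.1 -253.8   44. ]
 [ 379.2 -300.3   44. ]] [ 434.4 -301.    44. ]
93.81502731686753 149.238783973443
55.290794990916645 -122.72186040317324
long side [[ 380.5 -310.    44. ]
 [ 493.4 -307.4   44. ]
 [ 467.8 -355.1   44. ]] [ 437.  -308.7   44. ]
98.29094140791801 -27.2994640883686
54.170363361661494 61.741697230210804
pot [[ 430.6 -296.4  188. ]] [[ 434.6 -301.6  188. ]]
sq [[ 408.  -307.7  142. ]
 [ 437.7 -286.6  142. ]
 [ 459.5 -306.3  142. ]
 [ 430.2 -327.8  142. ]] [ 433.9 -307.1  142. ]
36.35729123371427 35.39877601449242
29.41813615745438 -41.9961701317386
36.34539697996294 -143.6768065099971
29.994215045327874 137.7903797387525
sqtop [[ 433.5 -273.8  142. ]
 [ 404.8 -295.9  142. ]]
36.31423175603709 -142.35202074922944
jar top lid [[ 432.3 -292.2   94. ]]
jar base side [[ 407.4 -301.4   44. ]
 [ 468.6 -306.9   44. ]]
```

```bash
python3 - <<'E'
from h import *
s=cv2.imread("pics/side0.png")
for n,p in dict(long=(313,210),sq=(241,191),sr=(257,255),br=(337,299)).items():
    m=np.zeros((386,514),np.uint8); x=s.copy()
    cv2.floodFill(x,m,p,0,(16,)*3,(16,)*3,4|cv2.FLOODFILL_FIXED_RANGE|(255<<8)|cv2.FLOODFILL_MASK_ONLY)
    m=m[1:-1,1:-1]; k=max(cv2.findContours(m,0,cv2.CHAIN_APPROX_NONE)[0],key=cv2.contourArea)
    w=unproj("side",k[:,0].astype(float),3)[:,:2].astype(np.float32)
    print(n,cv2.contourArea(k),cv2.minAreaRect(w),cv2.minEnclosingCircle(w))
rows_to((432.5,-299,230),128)
E
```

```text
long 416.0 ((634.5780639648438, 169.27474975585938), (62.501976013183594, 111.15272521972656), 12.362915992736816) ((635.790771484375, 169.11497497558594), 62.13246536254883)
sq 99.0 ((457.21728515625, 290.1207275390625), (37.679019927978516, 51.07833480834961), 86.39955139160156) ((457.3063659667969, 287.5108337402344), 29.840538024902344)
sr 147.0 ((465.77984619140625, -15.758193969726562), (36.21491241455078, 41.70876693725586), 85.55496215820312) ((465.7524108886719, -17.089719772338867), 21.28939437866211)
br 701.0 ((601.8938598632812, -165.93406677246094), (73.817626953125, 60.621665954589844), 77.9907455444336) ((600.5381469726562, -165.67227172851562), 37.57129669189453)
ee [ 198.7 -512.4  208.7] tool x [0.932 0.361 0.   ] y [ 0.361 -0.932 -0.002] z [-0.     0.002 -1.   ] w 85.8 t 0.1
total shift units [ 4.919 -1.908 -0.349]
tool y yaw -68.81 world turn 16.81 => tool z turn units -2.101 j6 -0.103
```

```bash
python3 -m handwheel '[[0,0,-0.35,0,0,0],[0.6,-0.24,0,0,0,0],[0.6,-0.24,0,0,0,0],[0.6,-0.24,0,0,0,0],[0.6,-0.24,0,0,0,0],[0.6,-0.24,0,0,0,0],[0.6,-0.24,0,0,0,0],[0.6,-0.24,0,0,0,-0.5],[0.6,-0.23,0,0,0,-0.6],[0,0,0,0,0,-0.5],[0,0,0,0,0,-0.5],[0,0,0,0,0,0]]' -1 25
python3 - <<'E'
from h import *
rows_to((432.5,-299,155),128)
o=get_obs()
t=eyes.capture("top");s=eyes.capture("side");cv2.imwrite("pics/t1.png",t);cv2.imwrite("pics/s1.png",s)
c=np.zeros((600,800,3),np.uint8);c[:600,:400]=crop(s,215,210,100,150,4);c[:400,400:]=crop(t,350,150,100,100,4);cv2.imwrite("pics/c2.png",c)
print(proj("side",o["ee_pos"]),proj("top",o["ee_pos"]))
E
```

```text
time_s: 1.6
ee_pos: [423.9, -299.6, 230.2]
ee_rot: [-0.0, 0.946, 0.325, -0.0]
ft_force: [0.2, -0.2, 0.1]
width: 85.4
finger_force: 0.0
ee [ 423.9 -299.6  230.2] tool x [ 0.788  0.615 -0.   ] y [ 0.615 -0.788 -0.001] z [-0.001  0.001 -1.   ] w 85.4 t 1.6
total shift units [0.119 0.081 1.254]
tool y yaw -52.04 world turn 0.04 => tool z turn units -0.005 j6 0.184
[[255.5482047  244.67137355]] [[414.10308695 202.04716489]]
```

View pics/c2.png

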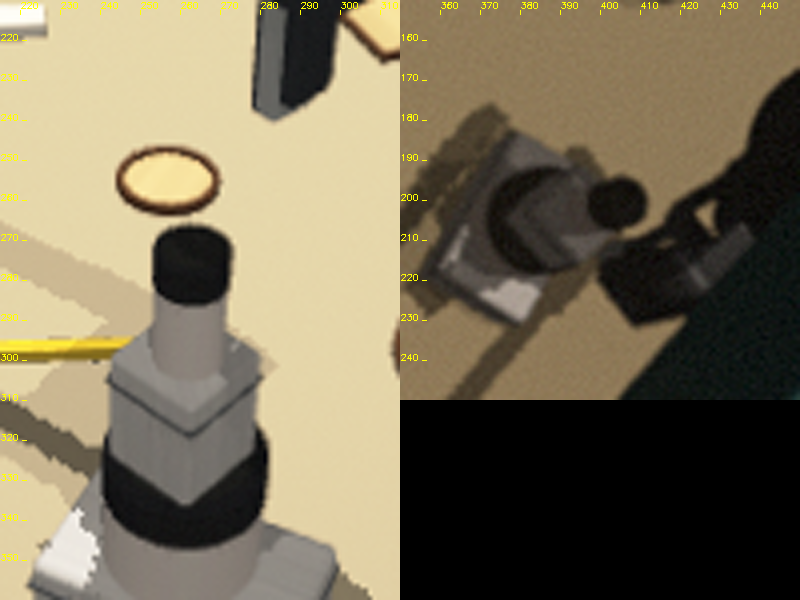

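```bash
python3 - <<'E'
from h import *
o=get_obs();e=o["ee_pos"];y=np.array([.615,-.788,0])
for k in(-50,50):
    for z in (0,13): print(k,z,proj("side",e+k*y+[0,0,z]),proj("top",e+k*y+[0,0,z]))
s=cv2.imread("pics/s1.png");cv2.imwrite("pics/c3.png",cv2.resize(s[100:320,140:380],None,fx=2.5,fy=2.5))
E
```

```text
-50 0 [[228.82724639 228.34021056]] [[393.96974837 218.89548032]]
-50 13 [[228.76745689 219.92524945]] [[396.79567645 218.43389649]]
50 0 [[285.86563129 263.22116663]] [[433.98462387 185.65619009]]
50 13 [[286.6351671  254.14562143]] [[437.49351034 184.54268274]]
```

View pics/c3.png

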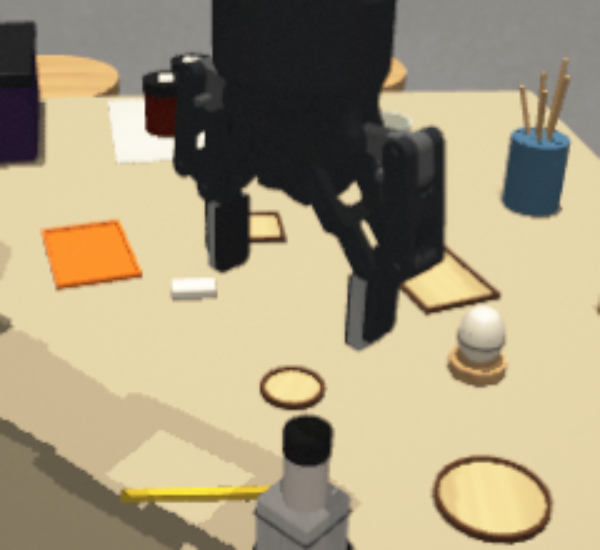

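The fingers straddle the pot (tips at side (230,208) and (284,238)), and the pot is at about (433,-299). Descending and gripping.

```bash
python3 -m handwheel '[[0.12,0.08,0.2,0,0,0],[0,0,0.4,0,0,0],[0,0,0.4,0,0,0],[0,0,0.33,0,0,0],[0,0,0,0,0,0]]' -1 25
python3 -m handwheel '[[0,0,0,0,0,0],[0,0,0,0,0,0],[0,0,0,0,0,0],[0,0,0,0,0,0],[0,0,0,0,0,0],[0,0,0,0,0,0]]' 1 25
python3 - <<'E'
from h import *
rows_to((464.7,-17.5,150))
s=eyes.capture("side");t=eyes.capture("top");c=np.zeros((600,800,3),np.uint8);c[:600,:400]=crop(s,215,210,100,150,4);c[:400,400:]=crop(t,350,150,100,100,4);cv2.imwrite("pics/c4.png",c)
E
```

```text
time_s: 2.33
ee_pos: [431.6, -298.2, 148.0]
ee_rot: [-0.002, 0.946, 0.325, -0.001]
ft_force: [0.1, -0.1, -0.2]
width: 85.5
finger_force: 0.0
time_s: 3.08
ee_pos: [433.0, -299.6, 151.9]
ee_rot: [0.001, 0.946, 0.325, 0.0]
ft_force: [1.0, -0.3, 3.7]
width: 24.7
finger_force: 25.3
ee [ 433.  -299.6  151.9] tool x [0.788 0.615 0.   ] y [ 0.615 -0.788  0.002] z [ 0.001 -0.001 -1.   ] w 24.7 t 3.08
total shift units [ 3.31  -3.381  0.026]
```

View pics/c4.png

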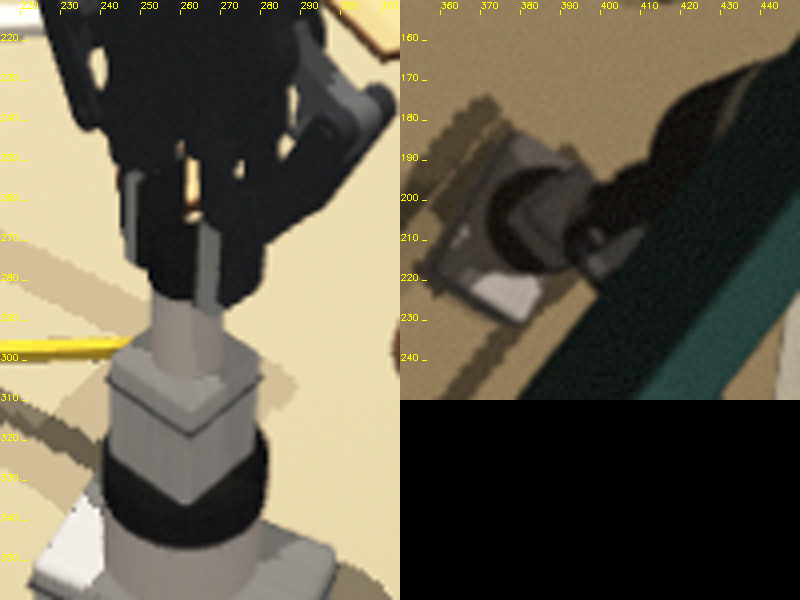

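```bash
python3 -m handwheel '[[0,0,-0.1,0,0,0],[0,0,-0.4,0,0,0],[0.2,-0.2,0,0,0,0],[0.4,-0.42,0,0,0,0],[0.45,-0.46,0,0,0,0],[0.45,-0.46,0,0,0,0],[0.45,-0.46,0,0,0,0],[0.45,-0.46,0,0,0,0],[0.45,-0.46,0,0,0,0],[0.3,-0.3,0,0,0,0],[0.16,-0.16,0,0,0,0],[0,0,0,0,0,0]]' 1 25
python3 - <<'E'
from h import *
rows_to((464.7,-17.5,12))
s=eyes.capture("side");t=eyes.capture("top");c=np.zeros((600,800,3),np.uint8);c[:600,:400]=crop(s,215,140,100,150,4);c[:480,400:]=crop(t,230,130,100,120,4);cv2.imwrite("pics/c5.png",c)
E
```

```text
time_s: 4.68
ee_pos: [463.8, -16.4, 180.3]
ee_rot: [-0.0, 0.945, 0.326, -0.001]
ft_force: [0.1, 0.1, 0.2]
width: 24.5
finger_force: 25.0
ee [463.8 -16.4 180.3] tool x [ 0.787  0.617 -0.001] y [ 0.617 -0.787 -0.001] z [-0.001 -0.    -1.   ] w 24.5 t 4.67
total shift units [0.004 0.025 2.804]
```

```bash
python3 -m handwheel '[[0,0.02,0.4,0,0,0],[0,0,0.5,0,0,0],[0,0,0.5,0,0,0],[0,0,0.5,0,0,0],[0,0,0.5,0,0,0],[0,0,0.25,0,0,0],[0,0,0.08,0,0,0],[0,0,0.03,0,0,0],[0,0,0.02,0,0,0],[0,0,0,0,0,0]]' 1 25
python3 - <<'E'
from h import *
rows_to((464.7,-17.5,12))
s=eyes.capture("side");t=eyes.capture("top");c=np.zeros((600,800,3),np.uint8);c[:600,:400]=crop(s,215,140,100,150,4);c[:480,400:]=crop(t,230,130,100,120,4);cv2.imwrite("pics/c5.png",c)
E
```

```text
time_s: 6.02
ee_pos: [465.7, -18.3, 15.0]
ee_rot: [0.0, 0.946, 0.326, 0.001]
ft_force: [0.1, -0.5, -1.1]
width: 24.7
finger_force: 25.0
ee [465.7 -18.3  15. ] tool x [0.788 0.616 0.001] y [ 0.616 -0.788  0.001] z [ 0.002 -0.    -1.   ] w 24.7 t 6.03
total shift units [-0.005 -0.021  0.05 ]
```

View pics/c5.png

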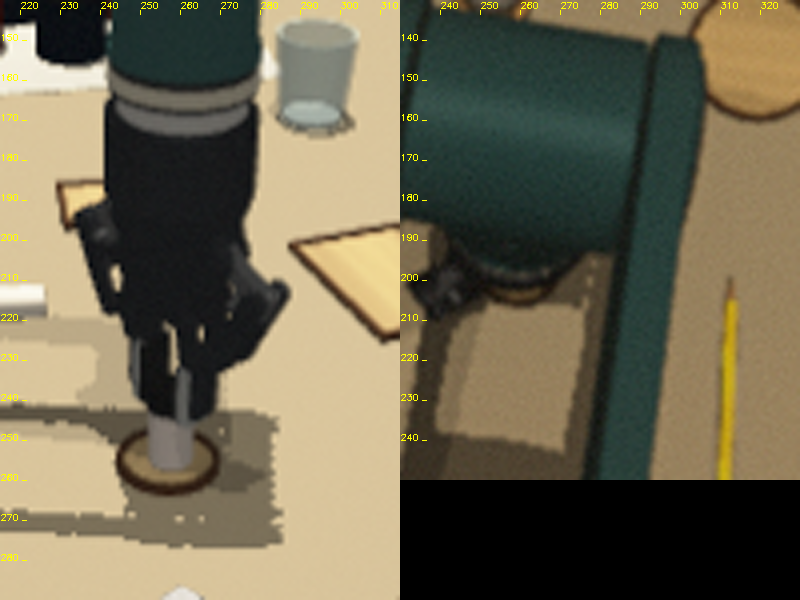

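The pot is over the small tray centre (side (256,257)). Lowering until contact.

```bash
python3 -m handwheel '[[0,0,0.02,0,0,0],[0,0,0,0,0,0]]' 1 25;python3 -m handwheel '[[0,0,0.02,0,0,0],[0,0,0,0,0,0]]' 1 25
```

```text
time_s: 6.38
ee_pos: [465.1, -18.2, 13.0]
ee_rot: [0.0, 0.946, 0.326, -0.0]
ft_force: [-0.4, 0.5, -0.4]
width: 24.8
finger_force: 25.0
time_s: 6.62
ee_pos: [465.5, -18.1, 12.8]
ee_rot: [0.0, 0.946, 0.325, 0.0]
ft_force: [-1.0, 0.2, 4.8]
width: 25.0
finger_force: 25.2
```

```bash
python3 -m handwheel '[[0,0,0,0,0,0],[0,0,0,0,0,0],[0,0,0,0,0,0],[0,0,0,0,0,0],[0,0,0,0,0,0]]' -1 25
python3 -m handwheel '[[0,0,-0.3,0,0,0],[0,0,-0.6,0,0,0],[0,0,-0.7,0,0,0],[0,0,-0.8,0,0,0],[0,0,-0.6,0,0,0],[-0.5,0.5,0,0,0,0],[-0.6,0.6,0,0,0,0],[-0.6,0.6,0,0,0,0],[-0.6,0.6,0,0,0,0],[-0.6,0.6,0,0,0,0],[-0.4,0.4,0,0,0,0],[0,0,0,0,0,0]]' -1 25
python3 - <<'E'
from h import *
rows_to((432.4,-303,106),128)
s=eyes.capture("side");t=eyes.capture("top");c=np.zeros((600,800,3),np.uint8);c[:360,:400]=crop(s,215,250,100,90,4);c[360:,:400]=crop(s,220,215,100,60,4);c[:400,400:]=crop(t,350,150,100,100,4);cv2.imwrite("pics/c6.png",c)
E
```

```text
time_s: 7.25
ee_pos: [465.0, -18.2, 11.7]
ee_rot: [0.0, 0.946, 0.325, -0.0]
ft_force: [0.0, -0.3, 0.0]
width: 85.4
finger_force: 0.0
time_s: 8.75
ee_pos: [430.2, -298.2, 191.2]
ee_rot: [-0.0, 0.946, 0.324, -0.0]
ft_force: [0.2, 0.8, -0.8]
width: 85.3
finger_force: 0.0
ee [ 430.2 -298.2  191.2] tool x [ 0.79   0.613 -0.001] y [ 0.613 -0.79  -0.001] z [-0.001  0.    -1.   ] w 85.3 t 8.75
total shift units [-0.019  0.087  1.421]
tool y yaw -52.23 world turn 0.23 => tool z turn units -0.029 j6 0.197
```

View pics/c6.png

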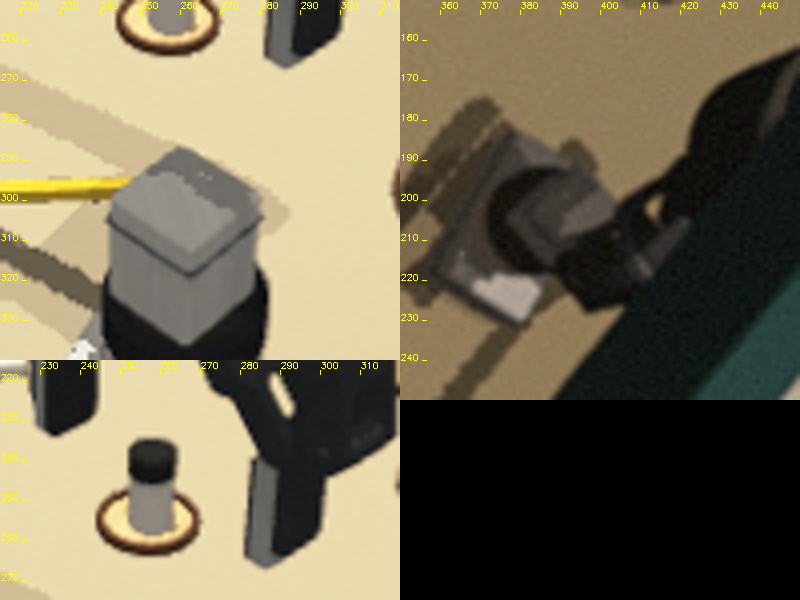

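Pot is upright in its tray (side (257,252)). The square tin's top corners in side view are (260,287), (242,304), (262,318) and (281,303).

```bash
python3 - <<'E'
from h import *
np.set_printoptions(precision=1,suppress=True)
S=unproj("side",[(242,304),(260,287),(281,303),(262,318)],142);print(S,S.mean(0))
for i in range(4): v=S[(i+1)%4]-S[i]; print(np.hypot(*v[:2]),np.degrees(np.arctan2(v[1],v[0])))
E
```

```text
[[ 407.2 -309.5  142. ]
 [ 435.2 -278.2  142. ]
 [ 459.2 -312.   142. ]
 [ 430.4 -336.6  142. ]] [ 433.  -309.1  142. ]
42.03956089801669 48.15870810927871
41.46191939003333 -54.68448694690258
37.88828043158707 -139.52073430101598
35.67590074659738 130.5476155155277
```

```bash
python3 -m handwheel '[[-0.02,0.09,0.2,0,0,-0.2],[0,0,0.5,0,0,0],[0,0,0.4,0,0,0],[0,0,0.3,0,0,0],[0,0,0,0,0,0]]' -1 30
python3 -m handwheel '[[0,0,0,0,0,0],[0,0,0,0,0,0],[0,0,0,0,0,0],[0,0,0,0,0,0],[0,0,0,0,0,0]]' 1 30
python3 - <<'E'
from h import *
rows_to((456,287,106),90.8)
E
```

```text
time_s: 9.48
ee_pos: [432.5, -299.7, 105.7]
ee_rot: [-0.002, 0.941, 0.339, -0.001]
ft_force: [-0.9, -0.6, -0.3]
width: 85.4
finger_force: 0.0
time_s: 10.1
ee_pos: [433.9, -301.6, 109.1]
ee_rot: [0.001, 0.941, 0.339, 0.001]
ft_force: [0.1, 0.2, 5.4]
width: 37.1
finger_force: 31.2
ee [ 433.9 -301.6  109.1] tool x [0.771 0.637 0.   ] y [ 0.637 -0.771  0.002] z [ 0.002 -0.002 -1.   ] w 37.1 t 10.1
total shift units [ 6.535 -7.326  0.037]
tool y yaw -50.42 world turn -38.78 => tool z turn units 4.848 j6 0.165
```

```bash
python3 -m handwheel '[[0,0,-0.1,0,0,0],[0,0,-0.4,0,0,0],[0,0,-0.4,0,0,0],[0.2,-0.23,0,0,0,0],[0.4,-0.45,0,0,0,0],[0.5,-0.56,0,0,0,0],[0.5,-0.56,0,0,0,0],[0.5,-0.56,0,0,0,0],[0.5,-0.56,0,0,0,0],[0.5,-0.56,0,0,0,0],[0.5,-0.56,0,0,0,0],[0.5,-0.56,0,0,0,0]]' 1 30
python3 -m handwheel '[[0.5,-0.56,0,0,0,0],[0.5,-0.56,0,0,0,0],[0.5,-0.56,0,0,0,0],[0.5,-0.56,0,0,0,0],[0.3,-0.34,0,0,0,0],[0.13,-0.14,0,0,0,0],[0,0,0,0,0,0.8],[0,0,0,0,0,1],[0,0,0,0,0,1],[0,0,0,0,0,1],[0,0,0,0,0,1],[0,0,0,0,0,0]]' 1 30
python3 - <<'E'
from h import *
rows_to((456,287,18),90.8)
E
```

```text
time_s: 11.6
ee_pos: [445.0, 70.7, 159.8]
ee_rot: [-0.001, 0.941, 0.339, -0.001]
ft_force: [0.1, -0.4, -1.9]
width: 36.7
finger_force: 30.5
time_s: 13.1
ee_pos: [454.6, 286.3, 160.8]
ee_rot: [0.001, 1.0, 0.011, -0.001]
ft_force: [0.4, 0.4, -1.4]
width: 36.9
finger_force: 30.5
ee [454.6 286.3 160.8] tool x [ 1.     0.022 -0.002] y [ 0.022 -1.     0.001] z [-0.002 -0.001 -1.   ] w 36.9 t 13.1
total shift units [ 0.028 -0.014  2.38 ]
tool y yaw -88.76 world turn -0.44 => tool z turn units 0.055 j6 2.006
```

```bash
python3 -m handwheel '[[0.02,0,0.3,0,0,0],[0,0,0.5,0,0,0],[0,0,0.5,0,0,0],[0,0,0.5,0,0,0],[0,0,0.35,0,0,0],[0,0,0.12,0,0,0],[0,0,0.04,0,0,0],[0,0,0,0,0,0]]' 1 30
python3 - <<'E'
from h import *
rows_to((456,287,18),90.8)
s=eyes.capture("side");t=eyes.capture("top");c=np.zeros((600,800,3),np.uint8);c[:560,:400]=crop(s,200,80,100,140,4);c[:480,400:]=crop(t,90,130,100,120,4);cv2.imwrite("pics/c7.png",c)
E
```

```text
time_s: 14.1
ee_pos: [457.0, 287.3, 23.8]
ee_rot: [-0.0, 1.0, 0.011, 0.001]
ft_force: [0.1, 0.6, -0.2]
width: 37.1
finger_force: 30.5
ee [457.  287.3  23.8] tool x [1.    0.021 0.001] y [ 0.021 -1.    -0.   ] z [ 0.001  0.001 -1.   ] w 37.1 t 14.1
total shift units [-0.018  0.005  0.097]
tool y yaw -88.8 world turn -0.4 => tool z turn units 0.051 j6 2.006
```

View pics/c7.png

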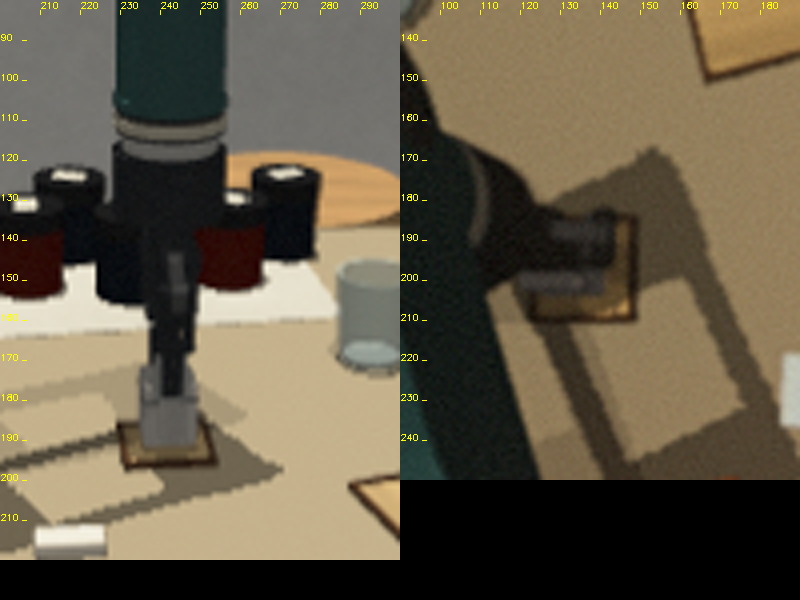

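Tin centred over the square tray (side (241,190)). Lowering to contact.

```bash
python3 -m handwheel '[[0,0,0.04,0,0,0],[0,0,0.02,0,0,0],[0,0,0,0,0,0]]' 1 30;python3 -m handwheel '[[0,0,0.02,0,0,0],[0,0,0,0,0,0]]' 1 30;python3 -m handwheel '[[0,0,0.02,0,0,0],[0,0,0,0,0,0]]' 1 30
```

```text
time_s: 14.58
ee_pos: [456.4, 287.0, 19.5]
ee_rot: [0.0, 1.0, 0.01, -0.0]
ft_force: [-0.0, -0.3, -0.2]
width: 37.4
finger_force: 30.5
time_s: 14.82
ee_pos: [456.5, 287.0, 18.3]
ee_rot: [0.0, 1.0, 0.01, -0.0]
ft_force: [-1.0, -0.3, -2.0]
width: 37.1
finger_force: 30.5
time_s: 15.08
ee_pos: [456.6, 287.1, 18.1]
ee_rot: [-0.0, 1.0, 0.01, 0.0]
ft_force: [-1.5, -1.0, 5.1]
width: 37.6
finger_force: 31.1
```

```bash
python3 -m handwheel '[[0,0,0,0,0,0],[0,0,0,0,0,0],[0,0,0,0,0,0],[0,0,0,0,0,0],[0,0,-0.2,0,0,0],[0,0,-0.5,0,0,0],[0,0,-0.7,0,0,0],[0,0,-0.6,0,0,0]]' -1 30
python3 -m handwheel '[[-0.02,0.4,0,0,0,0],[-0.05,0.8,0,0,0,0],[-0.05,0.9,0,0,0,0],[-0.05,0.9,0,0,0,0],[-0.05,0.9,0,0,0,0],[-0.05,0.9,0,0,0,0],[-0.05,0.9,0,0,0,0],[-0.05,0.9,0,0,0,0],[-0.05,0.9,0,0,0,0],[-0.05,0.9,0,0,0,0],[-0.05,0.8,0,0,0,0],[-0.02,0.5,0,0,0,0]]' -1 30
python3 -m handwheel '[[0,0,0,0,0,-0.8],[0,0,0,0,0,-1],[0,0,0,0,0,-1],[0,0,0,0,0,-1],[0,0,0,0,0,-1],[0,0,0,0,0,0]]' -1 30
python3 - <<'E'
from h import *
s=eyes.capture("side");t=eyes.capture("top");c=np.zeros((600,800,3),np.uint8);c[:480,:400]=crop(s,210,260,100,120,4);c[480:,:200]=crop(s,215,165,50,30,4);c[:400,400:]=crop(t,345,150,100,100,4);cv2.imwrite("pics/c8.png",c)
rows_to((434.5,-300,55),130)
E
```

```text
time_s: 16.08
ee_pos: [456.9, 287.3, 139.8]
ee_rot: [-0.0, 1.0, 0.01, 0.001]
ft_force: [-0.1, 0.2, -1.1]
width: 84.7
finger_force: 0.0
time_s: 17.58
ee_pos: [435.9, -298.0, 138.2]
ee_rot: [0.001, 1.0, 0.009, 0.001]
ft_force: [0.7, 0.9, 0.1]
width: 85.4
finger_force: 0.0
time_s: 18.32
ee_pos: [436.4, -295.7, 138.1]
ee_rot: [0.001, 0.941, 0.338, 0.0]
ft_force: [0.6, -0.3, -0.9]
width: 85.2
finger_force: 0.0
ee [ 436.3 -295.6  137.8] tool x [0.772 0.636 0.   ] y [ 0.636 -0.772  0.001] z [ 0.001 -0.001 -1.   ] w 85.1 t 18.43
total shift units [-0.071  0.036  1.381]
tool y yaw -50.53 world turn 0.53 => tool z turn units -0.067 j6 0.179
```

View pics/c8.png

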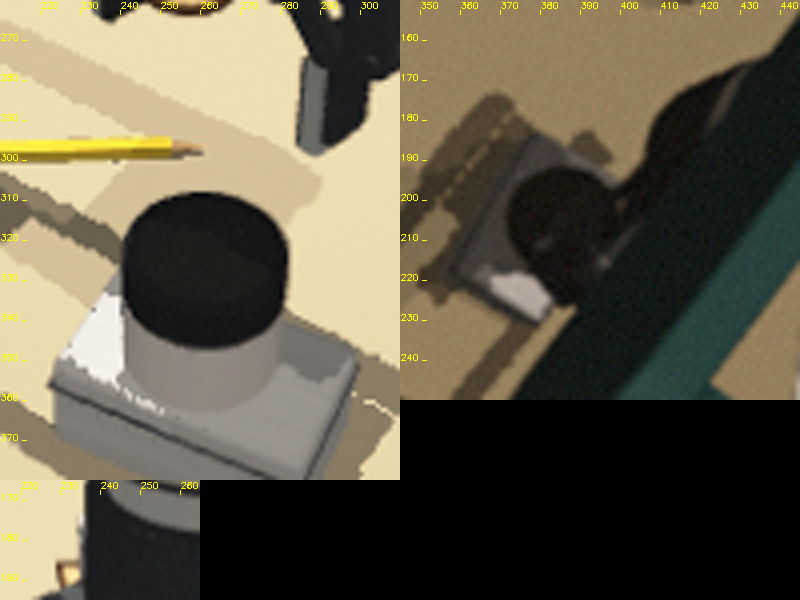

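Jar lid at side (261,322) and top (384,205). Gripper is centred to a few mm; descending onto the jar.

```bash
python3 -m handwheel '[[-0.05,0.03,0.2,0,0,0],[0,0,0.5,0,0,0],[0,0,0.4,0,0,0],[0,0,0.25,0,0,0],[0,0,0.03,0,0,0],[0,0,0,0,0,0]]' -1 30
python3 -m handwheel '[[0,0,0,0,0,0],[0,0,0,0,0,0],[0,0,0,0,0,0],[0,0,0,0,0,0]]' 1 30
python3 - <<'E'
from h import *
rows_to((600,-166.3,55))
E
```

```text
time_s: 19.18
ee_pos: [435.5, -299.2, 55.0]
ee_rot: [0.001, 0.941, 0.339, 0.0]
ft_force: [-0.5, -1.2, 0.9]
width: 85.6
finger_force: 0.0
time_s: 19.68
ee_pos: [435.7, -299.3, 55.8]
ee_rot: [0.001, 0.941, 0.339, 0.001]
ft_force: [-0.4, 0.6, 5.8]
width: 58.3
finger_force: 33.2
ee [ 435.7 -299.3   55.8] tool x [0.771 0.637 0.   ] y [ 0.637 -0.771  0.002] z [ 0.002 -0.002 -1.   ] w 58.3 t 19.68
total shift units [3.523 0.036 0.015]
```

```bash
python3 -m handwheel '[[0,0,0,0,0,0],[0,0,-0.1,0,0,0],[0,0,-0.3,0,0,0],[0,0,-0.4,0,0,0],[0.3,0,-0.1,0,0,0],[0.5,0,0,0,0,0],[0.6,0,0,0,0,0],[0.6,0,0,0,0,0],[0.6,0.02,0,0,0,0],[0.5,0.02,0,0,0,0],[0.4,0,0,0,0,0],[0,0,0,0,0,0]]' 1 45
python3 - <<'E'
from h import *
rows_to((600,-166.3,16))
E
```

```text
time_s: 21.18
ee_pos: [599.4, -164.9, 107.7]
ee_rot: [-0.001, 0.94, 0.34, -0.0]
ft_force: [-0.6, -0.8, -3.3]
width: 58.4
finger_force: 49.1
ee [ 599.4 -164.9  107.7] tool x [ 0.769  0.639 -0.   ] y [ 0.639 -0.769 -0.001] z [-0.001  0.001 -1.   ] w 58.4 t 21.18
total shift units [-0.007  0.026  1.528]
```

```bash
python3 -m handwheel '[[0,0.02,0.3,0,0,0],[0,0,0.4,0,0,0],[0,0,0.4,0,0,0],[0,0,0.2,0,0,0],[0,0,0.1,0,0,0],[0,0,0.06,0,0,0],[0,0,0,0,0,0]]' 1 45
python3 - <<'E'
from h import *
rows_to((600,-166.3,16))
s=eyes.capture("side");t=eyes.capture("top");c=np.zeros((600,800,3),np.uint8);c[:560,:400]=crop(s,290,190,100,140,4);c[:400,400:]=crop(t,270,95,100,100,4);cv2.imwrite("pics/c9.png",c)
E
```

```text
time_s: 22.05
ee_pos: [599.5, -168.0, 21.4]
ee_rot: [0.0, 0.941, 0.339, 0.0]
ft_force: [0.8, -0.1, -3.7]
width: 58.1
finger_force: 49.1
ee [ 599.5 -168.    21.4] tool x [0.771 0.637 0.   ] y [ 0.637 -0.771  0.001] z [ 0.001 -0.    -1.   ] w 58.1 t 22.05
total shift units [ 0.024 -0.017  0.09 ]
```

View pics/c9.png

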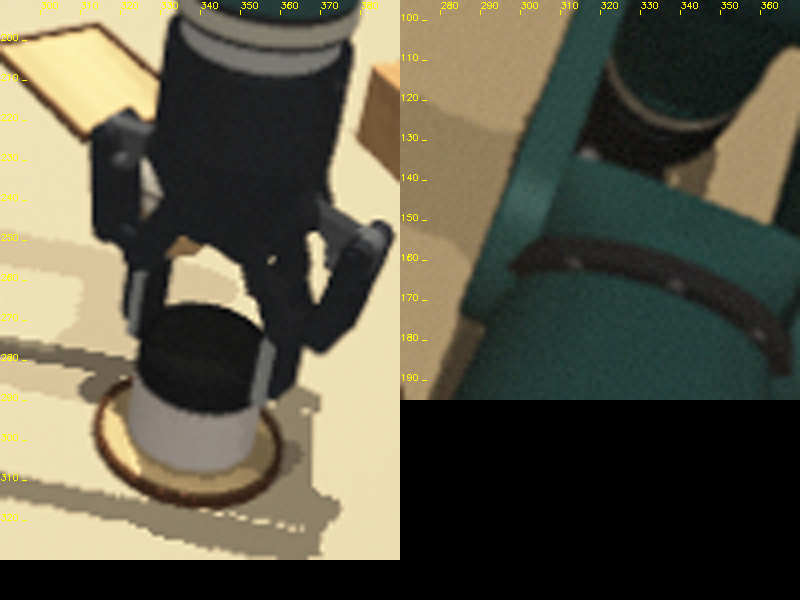

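Jar is held over the big tray's middle (base side (338,303), tray centre (337,299)). Lowering to contact.

```bash
python3 -m handwheel '[[0,0,0.04,0,0,0],[0,0,0.02,0,0,0],[0,0,0,0,0,0]]' 1 45;python3 -m handwheel '[[0,0,0.02,0,0,0],[0,0,0,0,0,0]]' 1 45;python3 -m handwheel '[[0,0,0.02,0,0,0],[0,0,0,0,0,0]]' 1 45
python3 -c "
from h import *
print(proj('side',[[600,-166,8],[600,-166,58]]))"
```

```text
time_s: 22.52
ee_pos: [599.0, -167.7, 17.0]
ee_rot: [-0.0, 0.941, 0.339, -0.0]
ft_force: [0.3, -0.6, -2.4]
width: 58.0
finger_force: 49.1
time_s: 22.78
ee_pos: [599.1, -167.7, 15.9]
ee_rot: [-0.0, 0.941, 0.339, -0.0]
ft_force: [-0.5, 0.9, -4.0]
width: 58.2
finger_force: 49.1
time_s: 23.02
ee_pos: [599.3, -167.8, 15.1]
ee_rot: [0.0, 0.941, 0.339, 0.0]
ft_force: [-0.0, -0.0, -2.2]
width: 58.1
finger_force: 49.1
[[336.95994543 296.15478061]
 [340.69052948 275.45090479]]
```

```bash
python3 -m handwheel '[[0,0,0.02,0,0,0],[0,0,0,0,0,0]]' 1 45;python3 -m handwheel '[[0,0,0.02,0,0,0],[0,0,0,0,0,0]]' 1 45
```

```text
time_s: 23.28
ee_pos: [599.4, -167.8, 15.1]
ee_rot: [0.0, 0.941, 0.339, 0.0]
ft_force: [-3.0, 1.5, 5.0]
width: 58.4
finger_force: 49.9
time_s: 23.52
ee_pos: [599.4, -167.8, 15.0]
ee_rot: [0.0, 0.941, 0.339, 0.0]
ft_force: [-5.8, 1.7, 9.3]
width: 57.9
finger_force: 50.5
```

```bash
python3 -m handwheel '[[0,0,0,0,0,0],[0,0,0,0,0,0]]' 1 20
python3 -m handwheel '[[0,0,0,0,0,0],[0,0,0,0,0,0],[0,0,0,0,0,0],[0,0,-0.1,0,0,0],[0,0,-0.4,0,0,0],[0,0,-0.5,0,0,0],[0,0,-0.4,0,0,0],[-0.6,0,0,0,0,0],[-0.8,0,0,0,0,0],[-0.8,0,0,0,0,0],[-0.8,0,0,0,0,0],[-0.55,0,0,0,0,0]]' -1 30
python3 -m handwheel '[[0,0,0,0,0,-0.8],[0,0,0,0,0,-1],[0,0,0,0,0,-1],[0,0,0,0,0,-1],[0,0,0,0,0,-1],[0,0,0,0,0,-1],[0,0,0,0,0,-1],[0,0,0,0,0,-1],[0,0,0,0,0,-1],[0,0,0,0,0,-1],[0,0,0,0,0,-1],[0,0,0,0,0,-1]]' -1 30
python3 -m handwheel '[[0,0,0,0,0,-1],[0,0,0,0,0,-1],[0,0,0,0,0,0]]' -1 30
python3 - <<'E'
from h import *
s=eyes.capture("side");t=eyes.capture("top");c=np.zeros((600,800,3),np.uint8);c[:480,:400]=crop(s,210,260,100,120,4);c[:400,400:]=crop(t,345,150,100,100,4);c[480:600,:240]=crop(s,225,160,60,30,4);c[400:600,400:800]=crop(s,290,270,100,50,4);cv2.imwrite("pics/c10.png",c)
rows_to((436,-304,9),60)
E
```

```text
time_s: 23.78
ee_pos: [599.4, -167.8, 15.0]
ee_rot: [0.0, 0.941, 0.339, 0.0]
ft_force: [-5.0, 1.6, 10.0]
width: 58.1
finger_force: 50.5
time_s: 25.28
ee_pos: [433.6, -304.8, 97.0]
ee_rot: [0.001, 0.941, 0.338, 0.0]
ft_force: [-0.7, 0.6, 0.3]
width: 85.9
finger_force: 0.0
time_s: 26.78
ee_pos: [435.2, -303.6, 96.9]
ee_rot: [0.0, 0.389, 0.921, -0.0]
ft_force: [0.8, -0.3, 0.6]
width: 85.4
finger_force: 0.0
time_s: 27.15
ee_pos: [435.2, -303.6, 96.8]
ee_rot: [0.0, 0.26, 0.966, -0.0]
ft_force: [-0.9, -1.2, 1.3]
width: 85.6
finger_force: 0.0
ee [ 435.1 -303.6   96.7] tool x [-0.865  0.502 -0.   ] y [ 0.502  0.865 -0.   ] z [ 0. -0. -1.] w 85.1 t 27.25
total shift units [-1.600e-02  1.000e-03  1.462e+00]
tool y yaw 59.86 world turn 0.14 => tool z turn units -0.017 j6 -1.761
```

View pics/c10.png

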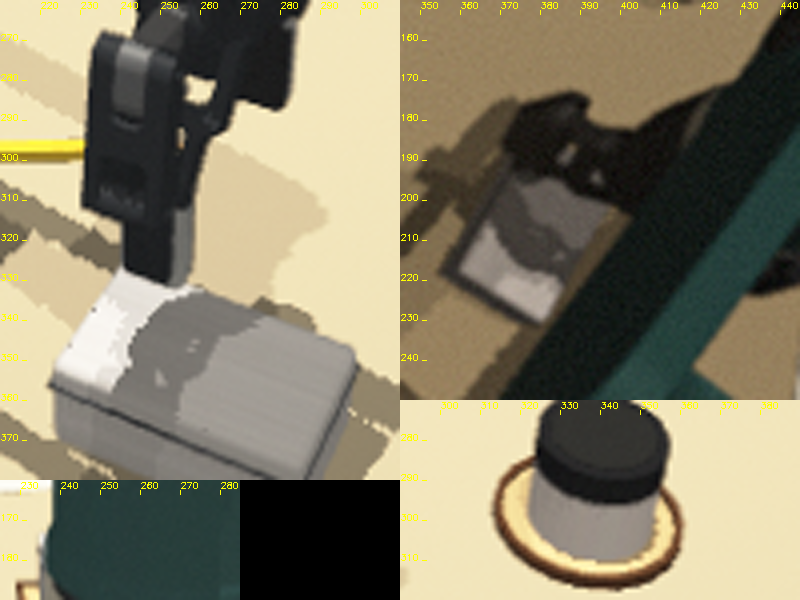

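```bash
python3 - <<'E'
from h import *
np.set_printoptions(precision=1,suppress=True)
L=unproj("side",[(222,356),(240,326),(299,348),(287,378)],44); print(L,(L[0]+L[2])/2,(L[1]+L[3])/2)
for i in range(4): v=L[(i+1)%4]-L[i]; print(np.hypot(*v[:2]),np.degrees(np.arctan2(v[1],v[0])))
e=get_obs()["ee_pos"];y=np.array([.502,.865,0])
print([proj("side",e+k*y+[0,0,14]) for k in(-50,50)])
E
```

```text
[[ 378.9 -311.7   44. ]
 [ 409.6 -256.5   44. ]
 [ 493.4 -307.4   44. ]
 [ 466.1 -356.6   44. ]] [ 436.2 -309.5   44. ] [ 437.9 -306.5   44. ]
63.143619761340545 60.9220515900961
98.06647442190025 -31.265253222722468
56.23605208045644 -119.06005488806612
98.06366509774703 152.7714312538271
[array([[246.4, 342.3]]), array([[274.4, 294. ]])]
```

Tin top centre is about (435.5,-305) at yaw 60°, aligned with the gripper. Descending and gripping.

```bash
python3 -m handwheel '[[0,-0.02,0.2,0,0,-0.05],[0,0,0.45,0,0,0],[0,0,0.4,0,0,0],[0,0,0.25,0,0,0],[0,0,0.12,0,0,0],[0,0,0,0,0,0]]' -1 30
python3 -m handwheel '[[0,0,0,0,0,0],[0,0,0,0,0,0],[0,0,0,0,0,0],[0,0,0,0,0,0]]' 1 30
python3 -m handwheel '[[0,0,0,0,0,0],[0,0,0,0,0,0]]' 1 60
python3 - <<'E'
from h import *
rows_to((634.5,168,60),16.4)
E
```

```text
time_s: 28.0
ee_pos: [434.4, -304.5, 11.0]
ee_rot: [-0.0, 0.256, 0.967, 0.0]
ft_force: [-0.7, -0.9, -0.5]
width: 85.3
finger_force: 0.0
time_s: 28.5
ee_pos: [435.4, -305.0, 12.7]
ee_rot: [0.001, 0.256, 0.967, -0.0]
ft_force: [0.3, 1.9, 5.8]
width: 58.6
finger_force: 33.4
time_s: 28.75
ee_pos: [435.6, -305.2, 13.0]
ee_rot: [0.002, 0.256, 0.967, -0.001]
ft_force: [0.1, 1.0, 7.1]
width: 57.4
finger_force: 63.1
ee [ 435.6 -305.2   13. ] tool x [-0.869  0.494 -0.003] y [ 0.494  0.869 -0.   ] z [ 0.003 -0.002 -1.   ] w 57.4 t 28.75
total shift units [ 1.011  8.494 -0.788]
tool y yaw 60.39 world turn -43.99 => tool z turn units 5.499 j6 -1.772
```

```bash
python3 -m handwheel '[[0,0,-0.1,0,0,0],[0,0,-0.4,0,0,0],[0,0,-0.5,0,0,0],[0,0,-0.5,0,0,0],[0,0,-0.3,0,0,0],[0.02,0.2,0,0,0,0],[0.05,0.4,0,0,0,0],[0.07,0.6,0,0,0,0],[0.07,0.6,0,0,0,0],[0.07,0.6,0,0,0,0],[0.07,0.6,0,0,0,0],[0.07,0.6,0,0,0,0]]' 1 60
python3 -m handwheel '[[0.07,0.6,0,0,0,0],[0.07,0.6,0,0,0,0],[0.07,0.6,0,0,0,0],[0.07,0.6,0,0,0,0],[0.07,0.6,0,0,0,0],[0.07,0.6,0,0,0,0],[0.07,0.5,0,0,0,0],[0.07,0.5,0,0,0,0],[0.06,0.2,0,0,0,0],[0.04,0.1,0,0,0,0],[0,0,0,0,0,0]]' 1 60
python3 -m handwheel '[[0,0,0,0,0,0.5],[0,0,0,0,0,0.8],[0,0,0,0,0,0.9],[0,0,0,0,0,0.9],[0,0,0,0,0,0.9],[0,0,0,0,0,0.8],[0,0,0,0,0,0.7],[0,0,0,0,0,0]]' 1 60
python3 - <<'E'
from h import *
rows_to((634.5,168,20),16.4)
E
```

```text
time_s: 30.25
ee_pos: [518.3, -101.9, 116.7]
ee_rot: [-0.002, 0.255, 0.967, 0.0]
ft_force: [-0.5, -0.7, -2.6]
width: 57.7
finger_force: 65.0
time_s: 31.62
ee_pos: [629.5, 170.6, 118.6]
ee_rot: [-0.001, 0.256, 0.967, -0.001]
ft_force: [-0.6, 0.1, -3.2]
width: 57.6
finger_force: 65.0
time_s: 32.62
ee_pos: [630.0, 169.7, 119.4]
ee_rot: [0.0, 0.599, 0.801, -0.0]
ft_force: [0.3, 0.2, -2.6]
width: 57.3
finger_force: 65.0
ee [630.  169.7 119.4] tool x [-0.282  0.959 -0.   ] y [ 0.959  0.282 -0.   ] z [ 0. -0. -1.] w 57.3 t 32.62
total shift units [-0.048  0.065  1.656]
tool y yaw 16.37 world turn 0.03 => tool z turn units -0.003 j6 -0.109
```

```bash
python3 -m handwheel '[[-0.05,0.06,0.3,0,0,0],[0,0,0.4,0,0,0],[0,0,0.4,0,0,0],[0,0,0.3,0,0,0],[0,0,0.18,0,0,0],[0,0,0,0,0,0]]' 1 60
python3 - <<'E'
from h import *
rows_to((634.5,168,15.5),16.4)
s=eyes.capture("side");t=eyes.capture("top");c=np.zeros((600,800,3),np.uint8);c[:520,:400]=crop(s,265,110,100,130,4);c[:480,400:]=crop(t,140,75,100,120,4);cv2.imwrite("pics/c11.png",c)
E
```

```text
time_s: 33.38
ee_pos: [633.8, 168.8, 23.2]
ee_rot: [-0.001, 0.599, 0.801, -0.001]
ft_force: [0.9, -0.7, -2.6]
width: 57.4
finger_force: 65.0
ee [633.8 168.8  23.2] tool x [-0.282  0.959  0.   ] y [ 0.959  0.282 -0.002] z [-0.002 -0.    -1.   ] w 57.4 t 33.38
total shift units [-0.017  0.008  0.128]
tool y yaw 16.4 world turn 0.0 => tool z turn units -0.0 j6 -0.112
```

View pics/c11.png

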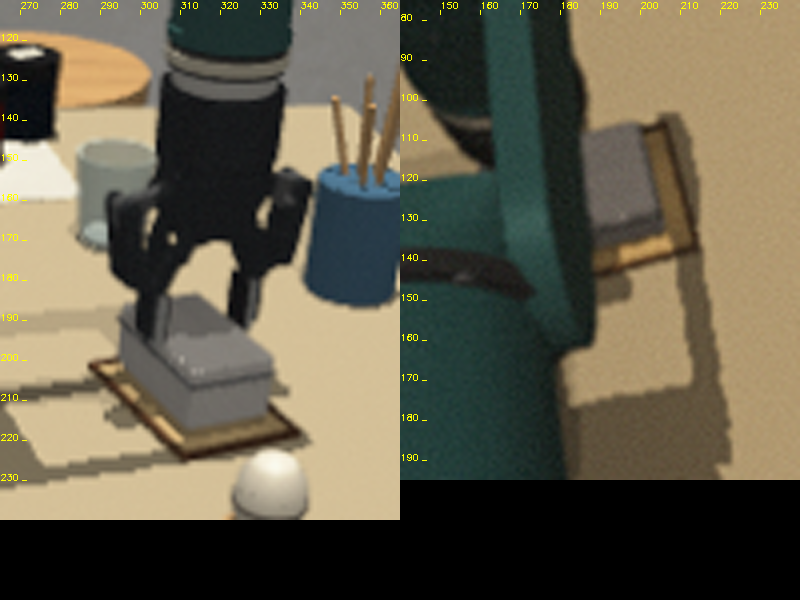

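Tin is over the long tray. Checking its margins: bottom corners at side (311,217) and (331,212), tray outer corners at (310,224), (339,217) and (286,201).

```bash
python3 - <<'E'
from h import *
np.set_printoptions(precision=1,suppress=True)
a=np.radians(106.4);u=np.array([np.cos(a),np.sin(a)]);v=np.array([u[1],-u[0]])
T=unproj("side",[(310.5,224),(339,217),(286.5,201)],6)[:,:2]
B=unproj("side",[(311,217),(331,212.5)],11.5)[:,:2]
c=np.array([634.5,168])
print("tray (u,v)",np.c_[(T-c)@u,(T-c)@v]);print("tin",np.c_[(B-c)@u,(B-c)@v])
# top: tin right end top corners (200,107),(205,131) z ~56; tray outer right corners
Tt=unproj("top",[(205.5,104.5),(213,137)],6)[:,:2];Bt=unproj("top",[(200,107),(206,129)],55.5)[:,:2]
print("top tray",np.c_[(Tt-c)@u,(Tt-c)@v]);print("top tin",np.c_[(Bt-c)@u,(Bt-c)@v])
E
```

```text
tray (u,v) [[-67.4 -43.2]
 [-64.1  42.5]
 [ 58.2 -45.1]]
tin [[-46.6 -30.2]
 [-45.2  29.8]]
top tray [[-63.3  42.9]
 [-60.1 -45.5]]
top tin [[-50.8  19.2]
 [-51.1 -38. ]]
```

```bash
python3 -m handwheel '[[-0.03,0,0.05,0,0,0],[0,0,0.03,0,0,0],[0,0,0,0,0,0]]' 1 60;python3 -m handwheel '[[0,0,0.02,0,0,0],[0,0,0,0,0,0]]' 1 60;python3 -m handwheel '[[0,0,0.02,0,0,0],[0,0,0,0,0,0]]' 1 60
python3 - <<'E'
from h import *
s=eyes.capture("side");t=eyes.capture("top");c=np.zeros((600,800,3),np.uint8);c[:400,:]=crop(s,275,160,100,50,8);c[:]=0;c[:560,:640]=crop(s,275,165,80,70,8);cv2.imwrite("pics/c12.png",c)
E
```

```text
time_s: 33.85
ee_pos: [634.9, 167.3, 19.6]
ee_rot: [0.0, 0.599, 0.801, -0.0]
ft_force: [-0.1, 0.2, -2.7]
width: 57.7
finger_force: 65.0
time_s: 34.1
ee_pos: [634.8, 167.3, 18.3]
ee_rot: [-0.0, 0.599, 0.801, -0.0]
ft_force: [0.2, 0.8, -3.1]
width: 57.6
finger_force: 65.0
time_s: 34.35
ee_pos: [634.8, 167.3, 17.0]
ee_rot: [-0.0, 0.599, 0.801, -0.0]
ft_force: [0.3, 0.1, -3.7]
width: 57.5
finger_force: 65.0
```

View pics/c12.png

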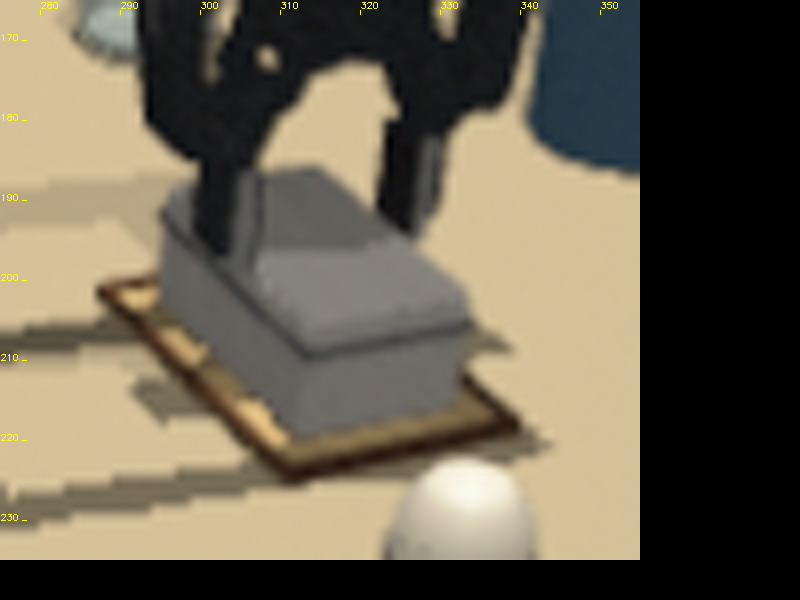

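The tin sits well inside the tray rim on all sides (bottom corner (312,219), rim corner (311,224)). Final lowering.

```bash
python3 -m handwheel '[[0,0,0.02,0,0,0],[0,0,0,0,0,0]]' 1 60;python3 -m handwheel '[[0,0,0.02,0,0,0],[0,0,0,0,0,0]]' 1 60
```

```text
time_s: 34.7
ee_pos: [635.1, 167.4, 16.2]
ee_rot: [0.0, 0.599, 0.801, 0.0]
ft_force: [-0.3, -0.1, -2.5]
width: 57.9
finger_force: 65.1
time_s: 34.95
ee_pos: [635.1, 167.4, 16.1]
ee_rot: [0.0, 0.599, 0.801, 0.0]
ft_force: [-3.6, -0.1, 4.3]
width: 57.4
finger_force: 65.9
```

Contact. Releasing and withdrawing straight up, then backing away towards the robot for a final look.

```bash
python3 -m handwheel '[[0,0,0,0,0,0],[0,0,0,0,0,0],[0,0,0,0,0,0],[0,0,0,0,0,0],[0,0,-0.2,0,0,0],[0,0,-0.5,0,0,0],[0,0,-0.8,0,0,0],[0,0,-0.9,0,0,0],[0,0,-0.9,0,0,0],[0,0,-0.3,0,0,0]]' -1 30
python3 -m handwheel '[[0,-0.6,0,0,0,0],[0,-0.7,0,0,0,0],[0,-0.7,0,0,0,0],[0,-0.7,0,0,0,0],[0,-0.6,0,0,0,0],[0,-0.4,0,0,0,0],[0,0,0,0,0,0]]' -1 30
python3 - <<'E'
from h import *
s=eyes.capture("side");t=eyes.capture("top");c=np.zeros((600,800,3),np.uint8);c[:600,:800]=cv2.resize(s[170:320,200:400],(800,600),interpolation=cv2.INTER_CUBIC);c[400:,:200]=cv2.resize(t[75:175,140:240],(200,200));cv2.imwrite("pics/c13.png",c)
E
```

```text
time_s: 36.2
ee_pos: [636.6, 167.6, 237.7]
ee_rot: [0.004, 0.599, 0.801, 0.004]
ft_force: [0.2, 0.2, -0.2]
width: 85.4
finger_force: 0.0
time_s: 37.08
ee_pos: [420.8, 104.5, 230.8]
ee_rot: [0.0, 0.599, 0.801, 0.0]
ft_force: [-0.2, -0.1, -0.5]
width: 85.2
finger_force: 0.0
```

View pics/c13.png

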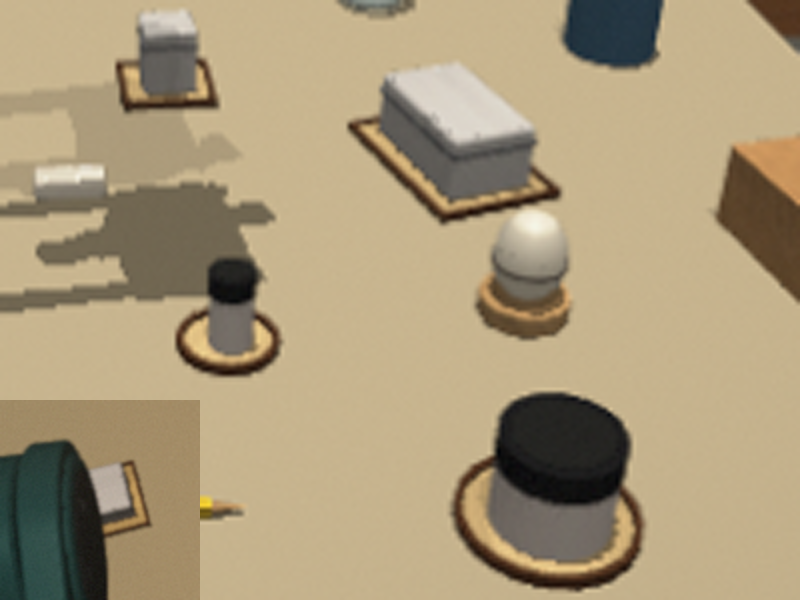

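All four containers stand upright inside their trays: square tin at side (242,185), long tin (315,203), small pot (258,247) and big jar (340,290). The egg is still at (332,240). Handing in.

```bash
python3 -c "
from rig import bot
print(bot.finish_job())"
```

```text
the job is handed in; nothing more can be done
None
```

All four containers were set down upright in their own trays, with the egg and its stand undisturbed, and the job was handed in at about 37 s.

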